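# Fit the bench pin to its bracket with the thumbscrew

## Task

Fit the wooden bench pin to the steel bracket: slide it gently into the channel, V notch pointing out, until its rear end is fully home against the back stop and the two holes line up. Then take the thumbscrew from its block, pass it down through both holes and screw it clockwise until its collar clamps the pin, finger-tight: snug, with the slack taken up, but not forced. Leave the other tools where they are, and let go of everything.

Things in the scene. Friction and masses are not known exactly. Their poses are not given: they have to be found in the camera images.
- bracket_hole (a point): centre of the bracket's tapped hole, on the upper face of its level steel plate, 45 mm above the bench. x points from the open mouth to the back stop, z up. Hole 19 mm wide, plate 14 mm thick, reaching 55 mm from the hole towards the mouth. The back stop's face is 29 mm beyond the hole
- pin_centre (a point): the bench pin's centre, half-way up: flat light wood, 150 mm long (x), 56 wide (y), 16 thick, about 100 g. x points to its plain rear end; the front end has a V notch 30 mm deep. Plain 19 mm hole through it, 46 mm from here along +x, 29 mm from the rear end. It can be held by its long sides 25 to 40 mm from here towards the notch
- screw_grip (a point): centre of the steel thumbscrew's flat spade head: 10 mm thick (x), 30 wide (y), 24 tall (z, up its axis). Under the head a collar 30 mm across, 5 thick, then the shank, tip 48 mm below here. About 80 g. It starts upright in a plain 20 mm hole in a fixed dark wooden block 70 x 90 x 45 mm, collar on the block. Screwed home, this point is 33 mm above the hole point
- pin: the bench pin again, origin in the middle of its underside. It starts flat on the bench. Fully home, its origin is 46 mm from the hole point towards the mouth, level with the plate; its front 66 mm then stick out beyond the plate, and it lies there by its own weight before the screw is in. Weight and friction vary
- screw: the thumbscrew again, origin at its tip. Right-hand two-start thread 16.2 mm across, 2.5 mm of travel per rad. Lowered straight it rests on the bracket's thread with 3 to 12 mm to go: 5 or 6 if its head's broad faces look across the channel. Turned clockwise from above it goes down till the collar meets the pin; then about 0.7 rad of slack, then it pulls tight. Snug: 0.15 to 0.5 N m; 1 is forced
- bracket: the steel bracket, fixed to the bench; origin on the bench straight below the hole, axes as for the hole. Its channel is 58 mm wide between two cheeks 11 mm high, from the back stop (11 mm high) to 23 mm before the hole; from there to 45 mm before the hole the cheeks flare out to about 72 mm as a lead-in
- doming_block: a 48 mm steel cube with round hollows; not to be moved. Origin at the centre of its underside
- pliers: pliers with black handles, lying flat, 155 mm long, 50 mm wide, 10 mm high; not to be moved. Origin under the joint, jaws to +x
- tin: a closed round metal tin, 65 mm across, 34 mm high; not to be moved. Origin at the centre of its underside

How it is judged (in metres and radians):
On the way:
1. the pin lies home in the bracket, its rear end against the back stop (2 mm), the holes in line (x of pin_centre in the frame of bracket_hole between -0.048 and -0.0445 m and y of pin_centre in the frame of bracket_hole between -0.002 and 0.002 m and z of pin_centre in the frame of bracket_hole below 0.0095 m), for 0.2 s.
At the end, for the whole second after the job is handed in: the pin lies flat in the channel within 2 mm of home against the back stop and within 2 mm of the middle; the thumbscrew stands upright (3.5 degrees) in both holes, screwed down so that its collar lies on the pin within 1.5 mm and clamps it with at least 10 N, and is released (all of step 1 and horizontal distance between screw_grip and bracket_hole below 0.004 m and angle between screw_grip's own z axis and vertical below 0.06 rad and z of screw_grip in the frame of bracket_hole between 0.0315 and 0.0345 m and contact force between screw and pin above 10 N); the robot touches nothing.
It fails at once if the pin is rammed against the bracket (over 40 N) while it is being fitted (contact force between pin and bracket above 40 N and horizontal distance between screw_grip and bracket_hole above 0.03 m).
It fails at once if the thumbscrew is forced (over 200 N on the bracket's thread, which takes about 1 N m) (contact force between screw and bracket above 200 N).
It fails at once if the doming block is moved by over 20 mm (distance of doming_block from where it was at the start of the episode above 0.02 m).
It fails at once if the pliers are moved by over 20 mm (distance of pliers from where it was at the start of the episode above 0.02 m).
It fails at once if the tin is moved by over 20 mm (distance of tin from where it was at the start of the episode above 0.02 m).
It also fails if it takes over 72 s, if anything falls off the work surface, if the arm or the gripper's body presses on something with over 40 N, if the wrist force passes 120 N, or if a joint passes its speed limit or range.

## Robot

A 7-joint arm with a two-finger parallel gripper is mounted at the origin on the work surface. World frame = base frame: x ahead of the robot, y to its left, z up, the work surface at z = 0. Lengths are in m, angles in degrees, forces in N, time in s.
With the tool pointing down it reaches from about 0.425 to 0.875 m from the base axis. Payload 8.4 kg.
Tool frame: the origin (TCP) lies at the very end of the fingers, on their centre line; the grasp point (between the pads) lies 19 mm behind it (hold_point_z is the distance from the TCP to the grasp point, in m); z points along the fingers, x is the direction in which the jaws open and shut, and the axes are right-handed (so a half turn about z gives the same grasp; the last joint's range is limited). The gripper opens to 87 mm and grips with 3 to 60 N. Pads are 19 mm wide; open, the fingers measure 117 mm over their backs; the gripper's body (75 mm by 190 mm) begins 51 mm behind the grasp point.
Start: joints at [61.18, 19.091, 2.286, 83.961, -0.768, 76.965, -3.352], TCP at [0.255, -0.598, 0.223] pointing down, gripper open.
Joint ranges: [-147.57, 147.57], [-21.85, 119.76], [-74.77, 79.35], [14.55, 137.4], [-85.83, 265.84], [4.83, 119.75], [-152.11, 152.11]. Speed limits (degrees/s): [127.2, 127.2, 159.86, 159.86, 180, 180, 180].

## Interface

Orientations are given as [roll, pitch, yaw] about the fixed x, y, z axes, in that order (R = Rz(yaw) Ry(pitch) Rx(roll)).
In Python, from cell import move_pose, move_straight, move_joints, command_gripper, dwell, inverse_kinematics, observe, camera, get_calibration, Unreachable, close_job, hold_point_z gives the robot as it stands. Calls block until the motion is done:
- move_pose(position, orientation): joint-space move of the TCP to a pose.
- move_straight(position, attitude=None, max_speed=0.15, guard=None): straight line of the TCP; attitude=None keeps the orientation; max_speed is the mean speed in m/s. With guard (N) it stops when the force on the tool has changed by that much, and returns True; else False.
- move_joints(angles): joint-space move.
- command_gripper(opening, newtons=None): finger opening in m; newtons is the grip in N (None keeps the last); returns when the fingers have stopped.
- dwell(seconds).
- inverse_kinematics(position, orientation): joint angles nearest the present ones, or None.
- observe(): the state.
- camera(name): name is "scene" or "top" or "wrist"; returns the picture (384x512x3 uint8, red, green, blue); there is no depth.
- get_calibration(name): a dict with "fov_y" (degrees; the focal length in pixels is half the picture's height over the tangent of half this angle, whatever the lens; pixels are square), "cx", "cy" (the principal point, pixels), "eye" and "attitude" of the camera in the world. Camera axes: x right, y down, z forward; pixel columns grow to the right and rows downward; lengths in m; the calibration is good to about 2 mm. A picture is of the moment at which its call begins: read the wrist's pose just before it. get_calibration takes no time and is no camera call; for the wrist camera it gives the pose at the moment of the call.
A pose or a line that the arm cannot do raises Unreachable and nothing moves.
- close_job(): hands the job in, once; it reports no verdict.
The state is a dict: "time_s": time; "joints": joint angles; "qd": joint speeds; "effort": joint torques, N m; "tool_pos": TCP position; "tcp_rot": TCP orientation; "wrist_force": force on the tool from outside, world axes, zero at the start; "ft_torque": the same for the moment, N m; "finger_gap": finger opening in m.
Only numpy, scipy, OpenCV 4.12 (cv2) and the standard library are available. Lean on these libraries where they do the work, as an engineer would, in place of code of your own. Each camera call takes 0.05 s, during which the arm holds its last target.

## Working session

There is one attempt and no reset: what is moved stays moved. The work goes in short steps, each a Python script; the robot and the scene stay as the last script left them, time stands still between calls to the robot, and variables do not carry over. Pictures are saved under pics/ and viewed, and the job is handed in when it is done.

```bash
ls; mkdir -p pics
python3 - <<'E'
from cell import *
import cv2
for n in("scene","top","wrist"):
    print(n,get_calibration(n)); cv2.imwrite(f"pics/a_{n}.png",camera(n)[:,:,::-1])
print(observe(),hold_point_z)
E
```

```text
pics
scene {'fov_y': 48.75269307826802, 'cx': 248.78543821001045, 'cy': 196.49460392110345, 'eye': array([1.27760497, 0.15515806, 0.58784677]), 'attitude': array([-125.20096606,   -0.40208841,  101.69652644])}
top {'fov_y': 49.40232362153041, 'cx': 255.25589701495304, 'cy': 193.95579862646088, 'eye': array([0.48916996, 0.02419659, 0.87250565]), 'attitude': array([-1.76432263e+02,  1.30816392e-01, -9.17019458e+01])}
wrist {'fov_y': 67.6594583446949, 'cx': 262.2482480303451, 'cy': 190.5025263693253, 'eye': array([ 0.32630176, -0.56740005,  0.38439043]), 'attitude': array([ 1.63804604e+02,  8.73365501e-02, -6.68882838e+01])}
{'time_s': 0.15, 'joints': array([61.17929401, 19.12118414,  2.28601115, 83.99984616, -0.76802343,
       76.96714555, -3.35165185]), 'qd': array([ 0.021221  , -0.17036297, -0.04590224, -0.12639412,  0.07775917,
        0.0169565 ,  0.03979251]), 'effort': array([ 2.92110984e-03, -6.56840301e+01,  1.33712254e+00, -4.04104614e+01,
       -5.97405899e-02,  4.17318440e-02,  1.41312230e-04]), 'tool_pos': array([ 0.25522187, -0.59738371,  0.22187469]), 'tcp_rot': array([ 1.79995110e+02,  7.27620919e-02, -6.68651182e+01]), 'wrist_force': array([0.18932324, 0.21695406, 0.91993271]), 'ft_torque': array([ 0.00676752, -0.04123855,  0.00443847]), 'finger_gap': 0.08704112875119424} 0.0187
```

View pics/a_top.png

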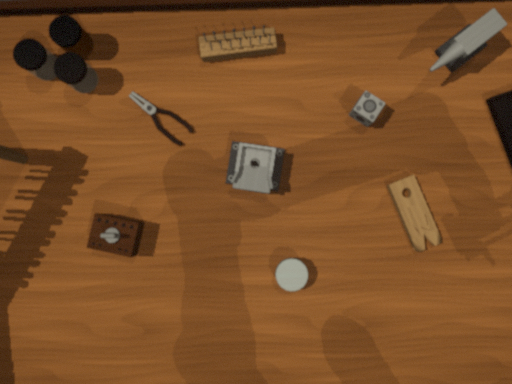

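View pics/a_scene.png

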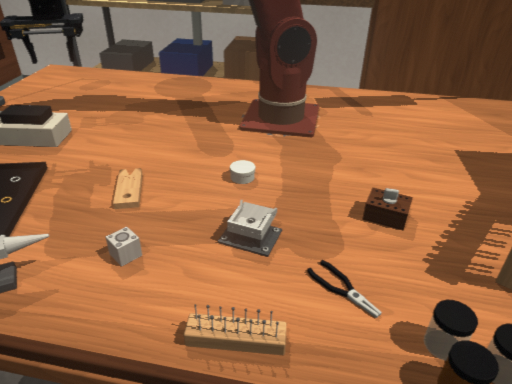

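View pics/a_wrist.png

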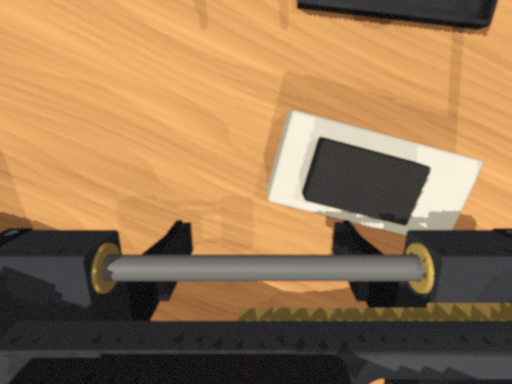

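```bash
cat > h.py <<'E'
import numpy as np, cv2
from scipy.spatial.transform import Rotation as R
from cell import *
def ray(cal,px):
    f=192/np.tan(np.radians(cal['fov_y']/2))
    d=np.array([(px[0]-cal['cx'])/f,(px[1]-cal['cy'])/f,1])
    return np.array(cal['eye']),R.from_euler('xyz',cal['attitude'],degrees=True).as_matrix()@d
def onz(cal,px,z):
    e,d=ray(cal,px); return e+d*(z-e[2])/d[2]
def proj(cal,p):
    f=192/np.tan(np.radians(cal['fov_y']/2))
    c=R.from_euler('xyz',cal['attitude'],degrees=True).as_matrix().T@(np.array(p)-cal['eye'])
    return f*c[0]/c[2]+cal['cx'],f*c[1]/c[2]+cal['cy']
def crop(img,x0,y0,w,h,s,name):
    cv2.imwrite(name,cv2.resize(img[y0:y0+h,x0:x0+w],None,fx=s,fy=s,interpolation=cv2.INTER_CUBIC))
E
python3 - <<'E'
from h import *
im=cv2.imread('pics/a_top.png')
c1=cv2.resize(im[125:205,215:300],None,fx=4.5,fy=4.5,interpolation=cv2.INTER_CUBIC)
c2=cv2.resize(im[170:255,380:450],None,fx=4.5,fy=4.5,interpolation=cv2.INTER_CUBIC)
crop(im,215,125,85,80,7,'pics/c_br.png')
crop(im,375,170,85,85,7,'pics/c_pin.png')
crop(im,75,200,85,70,7,'pics/c_scr.png')
E
```

```text
(no output)
```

View pics/c_br.png

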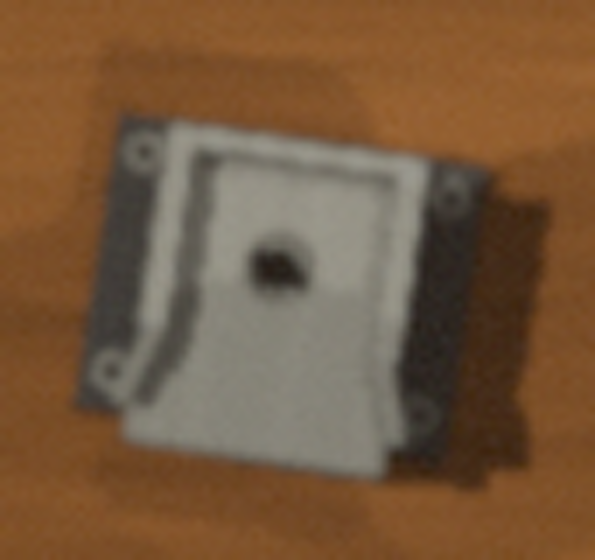

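View pics/c_pin.png

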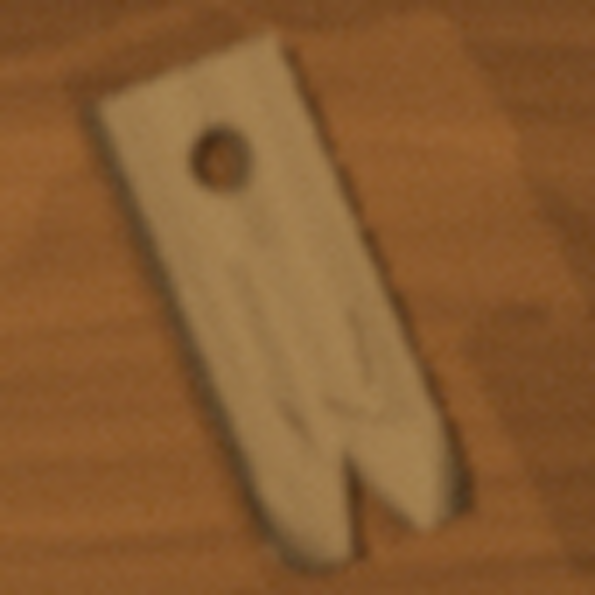

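View pics/c_scr.png

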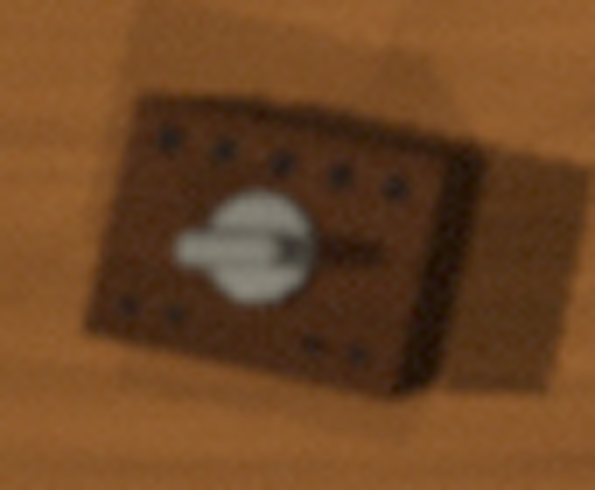

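Run:
```python
from h import *
cal=get_calibration('top')
def P(c,off,z): return onz(cal,((c[0]+.5)/7-.5+off[0],(c[1]+.5)/7-.5+off[1]),z)[:2]
np.set_printoptions(precision=4,suppress=True)
o=(215,125)
h=P((279,266),o,.045);fl=P((125,440),o,.045);fr=P((383,478),o,.045);bl=P((172,122),o,.056);br=P((430,160),o,.056)
ang=lambda v:np.degrees(np.arctan2(v[1],v[0]))
print('hole',h,'front',fl,fr,'back',bl,br)
fm=(fl+fr)/2;bm=(bl+br)/2;print('axis',ang(bm-fm),'perp',ang(fl-fr)-90,ang(bl-br)-90,'len',np.linalg.norm(h-fm),np.linalg.norm(bm-fm),np.linalg.norm(fl-fr))
o=(375,170)
h=P((221,160),o,.016);a=P((100,105),o,.016);b=P((272,38),o,.016);n=P((347,455),o,.016)
print('pin',h,a,b,n,'axis',ang(h-n),ang((a+b)/2-n),ang(a-b)-90,np.linalg.norm(a-b),np.linalg.norm(h-n))
print('sides',ang(a-P((250,490),o,.016)),ang(b-P((435,400),o,.016)))
o=(75,200)
print('scr collar',P((262,248),o,.05),'blk',[P(c,o,.045) for c in((140,96),(452,140),(400,395),(88,332))],'head L',P((178,248),o,.074))
w=get_calibration('wrist');ob=observe();print(proj(w,ob['tool_pos']))
Rt=R.from_euler('xyz',ob['tcp_rot'],degrees=True);print(Rt.inv().apply(w['eye']-ob['tool_pos']))
```

```text
hole [0.6036 0.0243] front [0.5552 0.0695] [ 0.5422 -0.0034] back [0.6438 0.0533] [ 0.6308 -0.0191]
axis -10.213728190373555 perp -10.109506142281532 -10.18172325921823 len 0.055614173100368 0.09012320509143294 0.07405797325108496
pin [ 0.5365 -0.2854] [ 0.5537 -0.2507] [ 0.572  -0.3023] [ 0.4493 -0.3176] axis 20.264354750222292 19.89406734841752 19.49980367085746 0.05467369881653626 0.09298266588377571
sides 18.506596782356244 21.281731134606694
scr collar [0.4682 0.3082] blk [array([0.5119, 0.3441]), array([0.4969, 0.2559]), array([0.4257, 0.2714]), array([0.4459, 0.3591])] head L [0.4694 0.3228]
(np.float64(262.0252616961325), np.float64(236.8129991111673))
[ 0.0002 -0.0771 -0.1626]
```

Run:
```python
from h import *
np.set_printoptions(precision=3,suppress=True)
d=np.array([np.cos(np.radians(20)),np.sin(np.radians(20))])
c=np.array([.4925,-.3018]); g=c-.032*d
print(inverse_kinematics([*g,.1],[180,0,-70]),inverse_kinematics([.53,.038,.06],[180,0,-100]))
for y in(80,-100): print(y,inverse_kinematics([.604,.024,.1],[180,0,y]))
move_pose([*g,.11],[180,0,-70])
cal=get_calibration('wrist');im=camera('wrist');cv2.imwrite('pics/b_w.png',im[:,:,::-1])
import pickle;pickle.dump(cal,open('b.pkl','wb'))
o=observe();print(o['time_s'],o['tool_pos'],o['tcp_rot'],o['wrist_force'])
```

```text
[ 36.893  14.564  -8.48  104.882   2.436  60.729 -42.51 ] [  20.786   17.289  -33.847  109.421   11.434   56.614 -118.197]
80 [ 23.923  23.737 -37.894  97.164  15.888  64.575  61.487]
-100 [  17.14    21.892  -29.098   97.506   11.677   63.627 -115.418]
1.5833 [ 0.462 -0.314  0.11 ] [-179.995   -0.057  -70.131] [-0.34  -0.918 -0.118]
```

View pics/b_w.png

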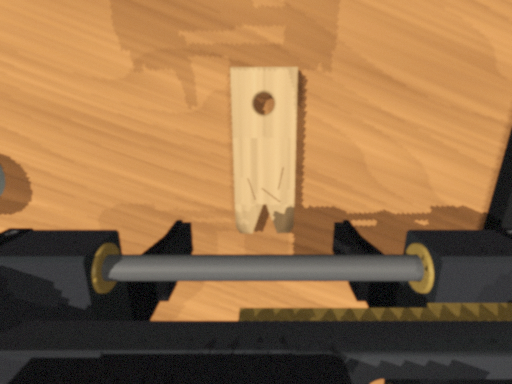

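Run:
```python
from h import *
import pickle;cal=pickle.load(open('b.pkl','rb'))
for p in((263.5,103),(230,67),(298,67),(235,215),(296,215),(264.5,204)): print(p,onz(cal,p,.016)[:2])
g=lambda p:onz(cal,p,.016)[:2]
for a,b in(((235,215),(230,67)),((296,215),(298,67)),((264.5,204),(263.5,103)),((298,67),(230,67))):
    v=g(b)-g(a);print(np.degrees(np.arctan2(v[1],v[0])),np.linalg.norm(v))
crop(cv2.imread('pics/b_w.png'),215,55,100,190,3,'pics/b_c.png')
```

```text
(263.5, 103) [ 0.53833096 -0.28811396]
(230, 67) [ 0.55575522 -0.25220286]
(298, 67) [ 0.57495297 -0.3053101 ]
(235, 215) [ 0.43256876 -0.29743176]
(296, 215) [ 0.45241288 -0.35240916]
(264.5, 204) [ 0.4526211  -0.32021175]
20.161114758972186 0.13122712074593126
21.024581294704426 0.1312798421373181
20.530600785731057 0.09152293241267892
109.87443768485893 0.056470630515941755
```

View pics/b_c.png

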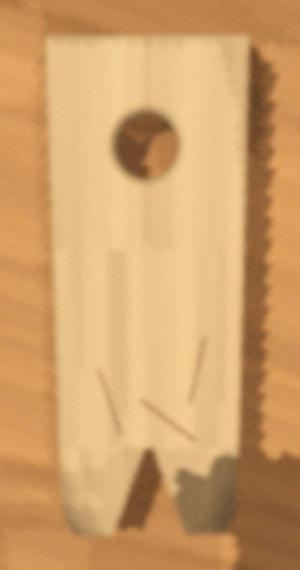

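Run:
```python
from h import *
import pickle
np.set_printoptions(precision=4,suppress=True)
a=np.radians(20.4);d=np.array([np.cos(a),np.sin(a)])
g=np.array([.4938,-.3031])-.031*d
move_pose([*g,.05],[180,0,-69.6])
print(move_straight([*g,.004],max_speed=.1,guard=10))
o=observe();print(o['tool_pos'],o['wrist_force'])
command_gripper(.05,25)
o=observe();print(o['finger_gap'],o['wrist_force'],o['time_s'])
move_straight([*g,.09],max_speed=.1)
o=observe();print(o['tool_pos'],o['finger_gap'],o['wrist_force'],o['ft_torque'])
cal=get_calibration('wrist');im=camera('wrist')[:,:,::-1];cv2.imwrite('pics/c_w.png',im)
o=observe();pickle.dump((cal,o),open('c.pkl','wb'))
```

```text
False
[ 0.4652 -0.3142  0.0047] [ 0.2417 -0.7316  1.0378]
0.05548747941983654 [-0.5855 -0.1756  2.9659] 3.1917
[ 0.4643 -0.3137  0.0893] 0.05587548729063056 [ 0.0592  0.3561 -1.5408] [-0.0012  0.0527  0.0108]
```

View pics/c_w.png

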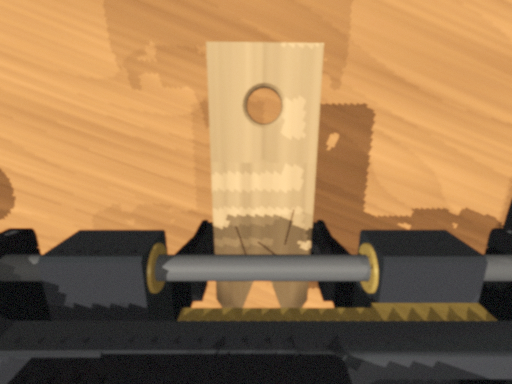

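Run:
```python
from h import *
import pickle
np.set_printoptions(precision=4,suppress=True)
cal,o=pickle.load(open('c.pkl','rb'))
T=R.from_euler('xyz',o['tcp_rot'],degrees=True)
for p in((207,42),(323,43.5),(263.5,104),(213,215),(314,215)):
    w=onz(cal,p,o['tool_pos'][2]+.0113);print(p,T.inv().apply(w-o['tool_pos']))
for y in (0.06,.1,.16): print(onz(cal,(263.5,104),y))
crop(cv2.imread('pics/c_w.png'),195,30,140,220,3,'pics/c_c.png')
```

```text
(207, 42) [-0.0263 -0.1072 -0.0114]
(323, 43.5) [ 0.0293 -0.1065 -0.0114]
(263.5, 104) [ 0.0008 -0.0788 -0.0114]
(213, 215) [-0.0277 -0.0188 -0.0113]
(314, 215) [ 0.0294 -0.0188 -0.0114]
[ 0.5388 -0.2869  0.06  ]
[ 0.5384 -0.2869  0.1   ]
[ 0.5378 -0.2869  0.16  ]
```

View pics/c_c.png

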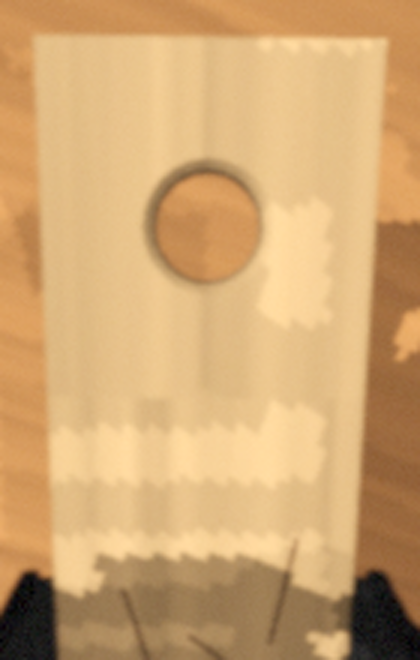

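Run:
```python
from h import *
import pickle
np.set_printoptions(precision=4,suppress=True)
a=np.radians(-10.15);d=np.array([np.cos(a),np.sin(a)]);n=np.array([-d[1],d[0]])
p=np.array([.6045,.0235])-.085*d-.115*n
move_pose([*p,.2],[180,0,-100.15])
cal=get_calibration('wrist');im=camera('wrist')[:,:,::-1];cv2.imwrite('pics/d_w.png',im)
o=observe();pickle.dump((cal,o),open('d.pkl','wb'));print(o['time_s'],o['tool_pos'],o['tcp_rot'],o['joints'])
u,v=map(int,proj(cal,[.6045,.0235,.045]));print(u,v)
crop(im,u-70,v-65,140,130,5,'pics/d_c.png')
```

```text
5.3333 [ 0.5001 -0.0762  0.1991] [ 179.9249   -0.0221 -100.2187] [ 17.7212   4.0679 -14.7196 104.801    1.1033  71.3447 -97.536 ]
152 99
```

View pics/d_w.png

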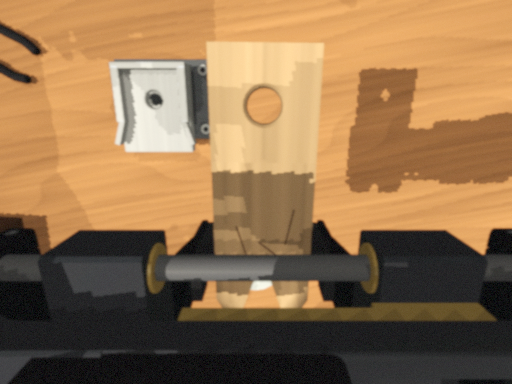

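View pics/d_c.png

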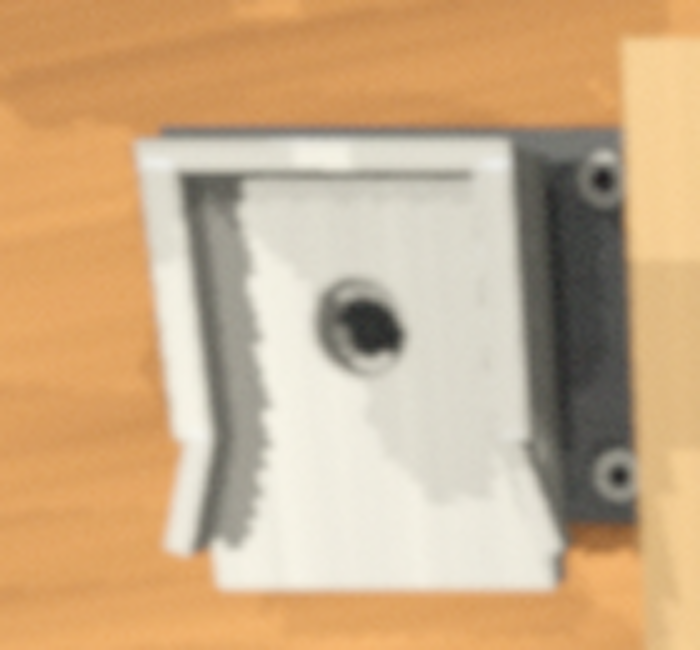

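Run:
```python
from h import *
import pickle
np.set_printoptions(precision=4,suppress=True)
cal,o=pickle.load(open('d.pkl','rb'))
T=R.from_euler('xyz',o['tcp_rot'],degrees=True)
def W(c,z): return onz(cal,((c[0]+.5)/5-.5+82,(c[1]+.5)/5-.5+34),z)
pts=dict(hole=((361,328),.045),fl=((215,589),.045),fr=((557,589),.045),bl=((180,178),.056),br=((474,176),.056),cl=((215,438),.056),cr=((505,438),.056),ol=((136,142),.056),orr=((512,140),.056))
q={k:W(*v) for k,v in pts.items()}
for k in q: print(k,q[k],T.inv().apply(q[k]-o['tool_pos']))
A=lambda a,b:np.degrees(np.arctan2(*(q[b]-q[a])[[1,0]]))
print(A('fr','fl')-90,A('br','bl')-90,A('orr','ol')-90,A('cl','bl'),A('cr','br'))
print(np.linalg.norm(q['fl']-q['fr']),np.linalg.norm(q['bl']-q['br']))
fm=(q['fl']+q['fr'])/2;print('hole from fm',fm[:2]+.055*np.array([np.cos(np.radians(-10.2)),np.sin(np.radians(-10.2))]))
```

```text
hole [0.6043 0.0218 0.045 ] [-0.115  -0.0853  0.154 ]
fl [0.5568 0.0691 0.045 ] [-0.1531 -0.0302  0.154 ]
fr [ 0.5434 -0.0055  0.045 ] [-0.0774 -0.0303  0.1541]
bl [0.637  0.0452 0.056 ] [-0.1438 -0.1133  0.1429]
br [ 0.6271 -0.0121  0.056 ] [-0.0856 -0.1137  0.1429]
cl [0.5877 0.0539 0.056 ] [-0.1436 -0.0633  0.143 ]
cr [ 0.577  -0.0054  0.056 ] [-0.0834 -0.0633  0.143 ]
ol [0.6448 0.0517 0.056 ] [-0.1516 -0.1199  0.1429]
orr [ 0.6321 -0.0212  0.056 ] [-0.0776 -0.1203  0.1429]
-10.190219033611982 -9.821661384271437 -9.901604765495236 -9.960203026483992 -7.67670180650422
0.07576016780317917 0.05821903107183275
hole from fm [0.6042 0.0221]
```

```bash
cat >> h.py <<'E'
A0=np.radians(-10.1);D=np.array([np.cos(A0),np.sin(A0)]);N=np.array([-D[1],D[0]]);H=np.array([.6042,.0231])
def bf(s,l): return H+s*D+l*N
def st(tag=''):
    o=observe();q=o['tool_pos'][:2]-H;f=o['wrist_force'];t=o['ft_torque']
    print(tag,'t %.2f s %.4f l %.4f z %.4f yaw %.2f F(d,n,z) %.1f %.1f %.1f T %.3f %.3f %.3f gap %.4f'%(o['time_s'],q@D,q@N,o['tool_pos'][2],o['tcp_rot'][2],f[:2]@D,f[:2]@N,f[2],*t,o['finger_gap']))
    return o
E
python3 - <<'E'
from h import *
Y=[180,0,-100.1]
move_pose([*bf(-.0785-.085,0),.12],Y)
move_straight([*bf(-.0785-.085,0),.0525],max_speed=.12,guard=10);st('pre')
print(move_straight([*bf(-.0785-.05,0),.0515],max_speed=.05,guard=6));st()
print(move_straight([*bf(-.0785-.02,0),.0515],max_speed=.025,guard=5));st('in')
cv2.imwrite('pics/e_w.png',camera('wrist')[:,:,::-1]);cv2.imwrite('pics/e_t.png',camera('top')[:,:,::-1])
crop(cv2.imread('pics/e_t.png'),215,125,85,110,6,'pics/e_tc.png')
E
```

```text
pre t 6.73 s -0.1628 l -0.0001 z 0.0531 yaw -100.14 F(d,n,z) -0.5 -0.1 -0.6 T 0.042 0.039 0.002 gap 0.0557
False
 t 7.58 s -0.1288 l -0.0000 z 0.0513 yaw -100.10 F(d,n,z) -0.4 0.4 -1.2 T 0.058 0.105 0.011 gap 0.0559
False
in t 8.93 s -0.0987 l 0.0000 z 0.0515 yaw -100.09 F(d,n,z) -0.5 0.4 0.2 T 0.025 0.063 -0.017 gap 0.0560
```

View pics/e_w.png

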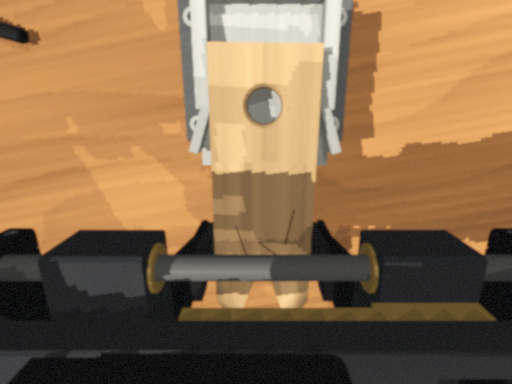

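Run:
```python
from h import *
print(move_straight([*bf(-.0785-.004,0),.0505],max_speed=.025,guard=6));st('near')
print(move_straight([*bf(-.0785+.004,0),.0503],max_speed=.012,guard=5));o=st('stop')
cv2.imwrite('pics/f_w.png',camera('wrist')[:,:,::-1])
```

```text
False
near t 9.82 s -0.0826 l 0.0000 z 0.0504 yaw -100.10 F(d,n,z) -0.2 -0.2 -0.4 T 0.064 0.110 0.026 gap 0.0558
True
stop t 10.32 s -0.0782 l -0.0003 z 0.0496 yaw -100.10 F(d,n,z) 0.9 -0.4 -0.6 T 0.066 0.028 -0.051 gap 0.0561
```

View pics/f_w.png

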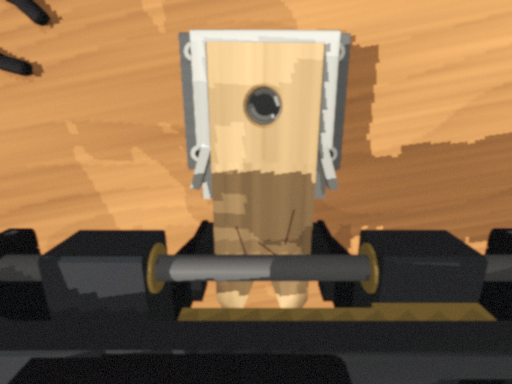

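Run:
```python
from h import *
o=st();s=(o['tool_pos'][:2]-H)@D;l=0
print(move_straight([*bf(s,l),.0455],max_speed=.02,guard=6));o=st('low')
z=o['tool_pos'][2]
print(move_straight([*bf(s+.004,l),z],max_speed=.01,guard=7));o=st('push')
command_gripper(.075);st('rel')
move_straight([*bf(s-.001,l),.13],max_speed=.15)
o=st()
import pickle
cal=get_calibration('wrist');im=camera('wrist')[:,:,::-1];cv2.imwrite('pics/g_w.png',im);pickle.dump((cal,o),open('g.pkl','wb'))
crop(im,170,30,180,160,4,'pics/g_c.png')
```

```text
t 10.37 s -0.0783 l -0.0003 z 0.0495 yaw -100.10 F(d,n,z) -1.0 0.2 -1.1 T 0.096 0.004 0.025 gap 0.0557
True
low t 10.57 s -0.0783 l -0.0003 z 0.0476 yaw -100.11 F(d,n,z) 0.7 0.8 1.7 T -0.024 -0.091 -0.019 gap 0.0556
True
push t 10.88 s -0.0776 l -0.0003 z 0.0475 yaw -100.10 F(d,n,z) -1.6 -0.4 4.4 T 0.021 0.199 -0.027 gap 0.0559
rel t 11.55 s -0.0780 l -0.0004 z 0.0471 yaw -100.10 F(d,n,z) -0.4 -0.4 -0.1 T 0.073 0.005 0.020 gap 0.0752
 t 12.25 s -0.0798 l -0.0002 z 0.1293 yaw -100.10 F(d,n,z) 0.2 0.8 -1.2 T 0.019 0.002 0.032 gap 0.0749
```

View pics/g_c.png

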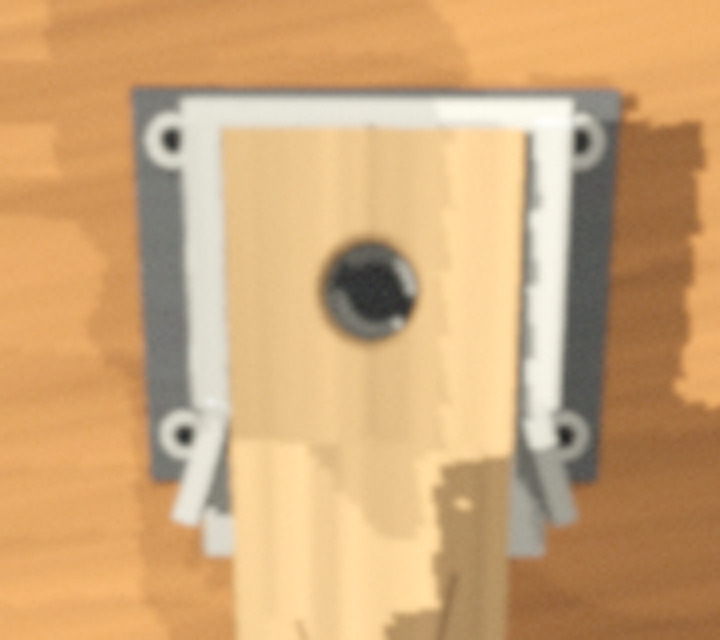

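Run:
```python
from h import *
import pickle
np.set_printoptions(precision=4,suppress=True)
cal,o=pickle.load(open('g.pkl','rb'))
G=lambda c,z:onz(cal,((c[0]+.5)/4-.5+170,(c[1]+.5)/4-.5+30),z)
T=R.from_euler('xyz',o['tcp_rot'],degrees=True)
for c,z in(((369,290),.061),((374,291),.045),((202,554),.045),((545,554),.045),((219,128),.061),((523,128),.061)):
    w=G(c,z);q=w[:2]-H;print(c,w,q@D,q@N,T.inv().apply(w-o['tool_pos']))
d=np.array([.468,.307])
for y in(-10,-20,170,160): print(y,inverse_kinematics([.469,.308,.15],[180,0,y]))
```

```text
(369, 290) [0.6049 0.0231 0.061 ] 0.000718923787068499 0.00015757810469607032 [-0.0005 -0.0809  0.0677]
(374, 291) [0.6047 0.0221 0.045 ] 0.0006827748731694197 -0.0008827502470045281 [ 0.0005 -0.081   0.0837]
(202, 554) [0.5571 0.0689 0.045 ] -0.05439596874389498 0.03678994886634259 [-0.0372 -0.0259  0.084 ]
(545, 554) [ 0.5438 -0.0052  0.045 ] -0.05446218351933147 -0.03840722297969049 [ 0.038  -0.0259  0.0842]
(219, 128) [0.638  0.0454 0.061 ] 0.029362823570746974 0.027877024189534555 [-0.0282 -0.1096  0.0675]
(523, 128) [ 0.6281 -0.01    0.061 ] 0.02935345318923157 -0.028362486231632785 [ 0.028  -0.1096  0.0676]
-10 [ -3.2507  15.9979 -40.2679 100.1885  11.0889  67.8512 -56.6323]
-20 [ -3.81    15.8579 -39.5804 100.2134  10.8387  67.8004 -66.4404]
170 [ 13.3716  23.055  -62.5897  99.5255  21.6102  70.7271 115.3277]
160 [ 13.3716  23.055  -62.5897  99.5255  21.6102  70.7271 105.3277]
```

Run:
```python
from h import *
import pickle
np.set_printoptions(precision=4,suppress=True)
y=np.radians(-10-90);ty=np.array([np.cos(y),np.sin(y)])
p=np.array([.469,.3075])+.06*ty
move_pose([*p,.15],[180,0,-10])
cal=get_calibration('wrist');im=camera('wrist')[:,:,::-1];cv2.imwrite('pics/i_w.png',im)
o=st();pickle.dump((cal,o),open('i.pkl','wb'))
u,v=map(int,proj(cal,[.469,.3075,.062]));print(u,v);print(o['joints'])
u0,v0=u-60,max(0,v-55);print(u0,v0)
crop(im,u0,v0,120,110,6,'pics/i_c.png')
```

```text
t 13.38 s -0.1822 l 0.1950 z 0.1494 yaw -10.22 F(d,n,z) 1.0 -0.3 -0.4 T -0.047 -0.105 0.007 gap 0.0750
260 126
[  1.7144  10.6078 -38.3144 105.4934   7.1637  66.3687 -49.2346]
200 71
```

View pics/i_c.png

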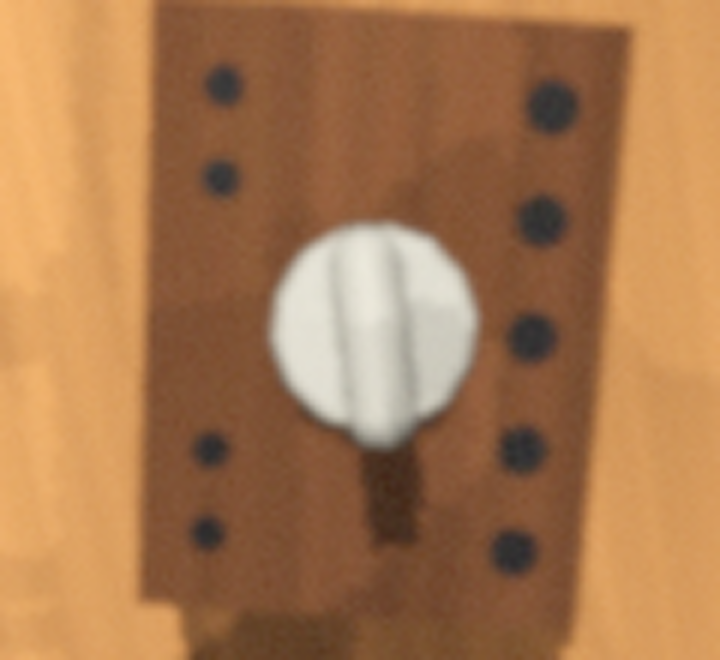

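View pics/i_w.png

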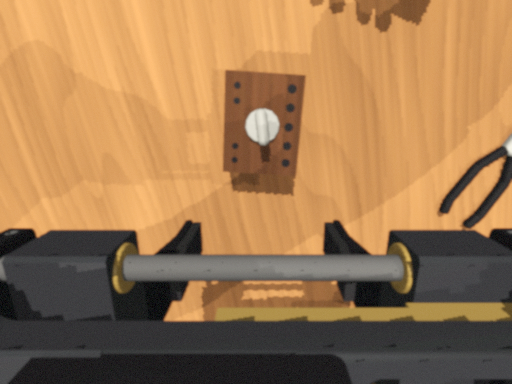

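Run:
```python
from h import *
import pickle
np.set_printoptions(precision=4,suppress=True)
cal,o=pickle.load(open('i.pkl','rb'))
G=lambda c,z:onz(cal,((c[0]+.5)/6-.5+200,(c[1]+.5)/6-.5+71),z)
T=R.from_euler('xyz',o['tcp_rot'],degrees=True)
w=G((374,326),.05);print(w,T.inv().apply(w-o['tool_pos']))
a,b=G((365,240),.074),G((382,425),.074);v=a-b;print('head',a,b,(a+b)/2,np.degrees(np.arctan2(v[1],v[0])),np.linalg.norm(v))
for l,r in(((333,250),(350,410)),((398,250),(412,400))):
    v=G(l,.07)-G(r,.07);print(np.degrees(np.arctan2(v[1],v[0])))
```

```text
[0.47   0.3079 0.05  ] [-0.     -0.0618  0.0994]
head [0.4711 0.3205 0.074 ] [0.469 0.296 0.074] [0.47   0.3082 0.074 ] 85.12995657016465 0.024574876483299403
85.67078000516847
85.51079999079754
```

Run:
```python
from h import *
import pickle
np.set_printoptions(precision=4,suppress=True)
Y=[180,0,-4.6];c=[.470,.308]
command_gripper(.045)
move_pose([*c,.11],Y)
print(move_straight([*c,.0525],max_speed=.1,guard=8));st()
command_gripper(.005,30);st('grip')
print(move_straight([*c,.12],max_speed=.12));o=st('lift')
cal=get_calibration('wrist');im=camera('wrist')[:,:,::-1];cv2.imwrite('pics/j_w.png',im);pickle.dump((cal,o),open('j.pkl','wb'))
print(inverse_kinematics([*bf(.0005,0),.125],[180,0,79.9]))
cv2.imwrite('pics/j_s.png',camera('scene')[:,:,::-1])
crop(cv2.imread('pics/j_s.png'),330,100,120,110,5,'pics/j_sc.png')
```

```text
False
 t 15.30 s -0.1818 l 0.2572 z 0.0530 yaw -4.61 F(d,n,z) -0.3 -0.4 0.9 T -0.039 -0.038 0.037 gap 0.0452
grip t 16.01 s -0.1821 l 0.2569 z 0.0525 yaw -4.60 F(d,n,z) -0.1 -0.0 1.6 T -0.065 -0.059 -0.041 gap 0.0097
False
lift t 16.73 s -0.1823 l 0.2565 z 0.1194 yaw -4.61 F(d,n,z) 0.3 0.2 -1.0 T -0.034 -0.085 -0.035 gap 0.0100
[ 28.9257  24.02   -44.4399  95.4493  17.9136  67.9102  60.0433]
```

View pics/j_w.png

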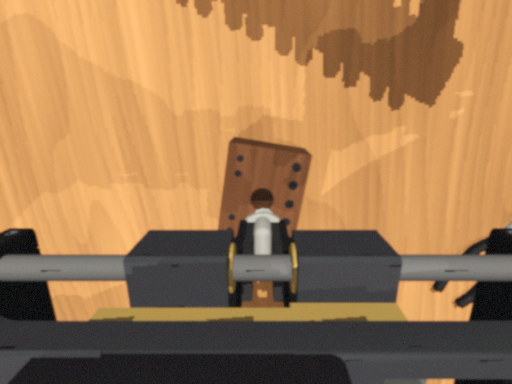

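View pics/j_sc.png

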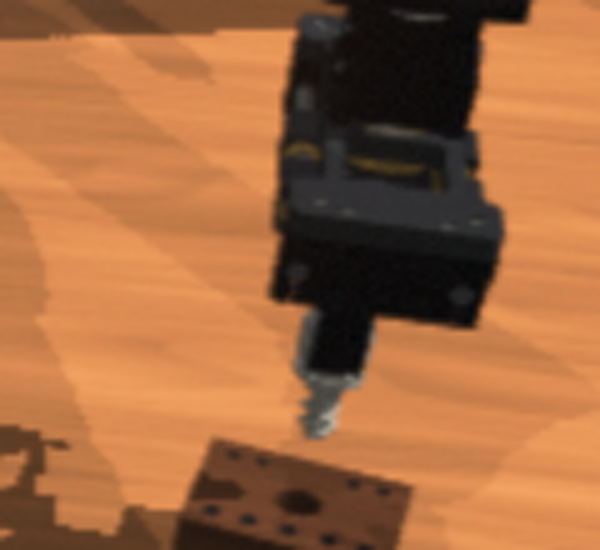

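Run:
```python
from h import *
import pickle
cal,o=pickle.load(open('j.pkl','rb'))
T=R.from_euler('xyz',o['tcp_rot'],degrees=True)
for dy in(-.013,-.015,-.017):
  for z in(.0025,.0075): print(dy,z,proj(cal,o['tool_pos']+T.apply([0,dy,z])))
for dy in(-.013,-.015,-.017): print('head top',dy,proj(cal,o['tool_pos']+T.apply([0,dy,-.0215])))
crop(cv2.imread('pics/j_w.png'),215,180,100,80,7,'pics/j_wc.png')
```

```text
-0.013 0.0025 (np.float64(261.21236302552427), np.float64(214.99122591089767))
-0.013 0.0075 (np.float64(261.2411035028706), np.float64(212.13833295936715))
-0.015 0.0025 (np.float64(261.2075974333508), np.float64(211.93845882016484))
-0.015 0.0075 (np.float64(261.2365533376275), np.float64(209.15793706526242))
-0.017 0.0025 (np.float64(261.2028015243775), np.float64(208.86627124067113))
-0.017 0.0075 (np.float64(261.2319749981424), np.float64(206.15908680934194))
head top -0.013 (np.float64(261.0493439446489), np.float64(231.1731417917396))
head top -0.015 (np.float64(261.04326427534045), np.float64(227.71872651733548))
head top -0.017 (np.float64(261.0371400714769), np.float64(224.23900709582207))
```

View pics/j_wc.png

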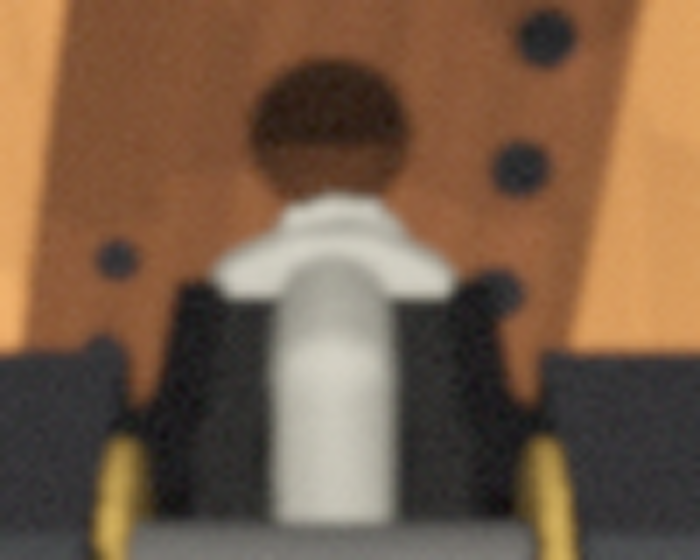

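Run:
```python
from h import *
import pickle
h=bf(.0005,0);Y=[180,0,79.9]
move_pose([*h,.13],Y);o=st('above');print(o['joints'][6])
print(move_straight([*h,.102],max_speed=.1,guard=6));st()
cal=get_calibration('wrist');im=camera('wrist')[:,:,::-1];cv2.imwrite('pics/k_w.png',im)
cv2.imwrite('pics/k_s.png',camera('scene')[:,:,::-1])
crop(cv2.imread('pics/k_s.png'),195,150,110,110,5,'pics/k_sc.png')
```

```text
above t 18.54 s 0.0001 l 0.0009 z 0.1299 yaw 79.92 F(d,n,z) -0.0 0.1 -1.8 T 0.072 -0.143 -0.014 gap 0.0097
60.19304040190848
False
 t 18.98 s 0.0001 l 0.0002 z 0.1015 yaw 79.92 F(d,n,z) 0.7 0.0 -1.3 T 0.102 -0.130 -0.037 gap 0.0101
```

View pics/k_sc.png

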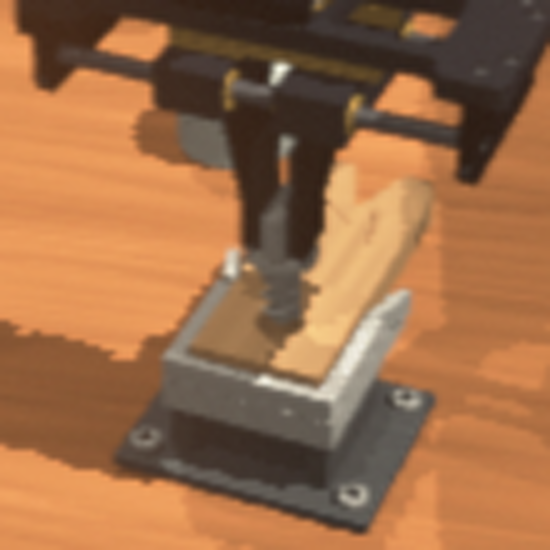

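View pics/k_w.png

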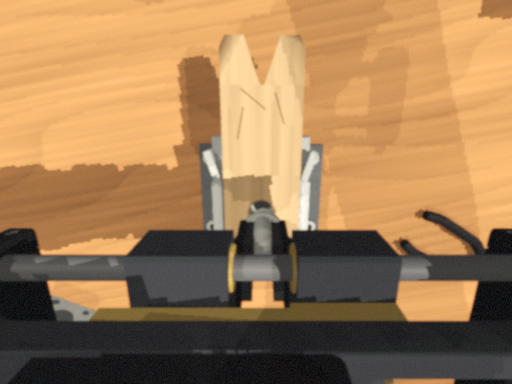

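Run:
```python
from h import *
h=bf(.0005,0)
print(move_straight([*h,.084],max_speed=.04,guard=5));st()
print(move_straight([*h,.068],max_speed=.02,guard=5));st()
dwell(.3);st()
```

```text
False
 t 19.68 s 0.0005 l 0.0001 z 0.0839 yaw 79.91 F(d,n,z) -0.9 -0.8 -0.8 T 0.061 -0.106 0.011 gap 0.0101
True
 t 20.22 s 0.0004 l -0.0000 z 0.0745 yaw 79.90 F(d,n,z) -0.5 -0.3 5.6 T -0.016 0.230 -0.035 gap 0.0101
 t 20.52 s 0.0004 l -0.0000 z 0.0745 yaw 79.90 F(d,n,z) -2.1 -0.3 6.9 T 0.008 0.188 0.010 gap 0.0100
```

```bash
cat >> h.py <<'E'
def turn(yaw,z,v,guard=25):
    h=bf(.0004,0)
    g=move_straight([*h,z],[180,0,yaw],max_speed=v,guard=guard)
    return g
E
python3 - <<'E'
from h import *
z0,y0=.0748,79.9
for i in range(1,4):
    a=15*i
    print(turn(y0-a,z0-.0025*np.radians(a),.0012));o=st(a)
E
```

```text
False
15 t 20.93 s 0.0004 l 0.0001 z 0.0741 yaw 65.12 F(d,n,z) 0.1 -0.6 0.8 T 0.159 0.050 -0.000 gap 0.0096
False
30 t 21.33 s 0.0004 l 0.0000 z 0.0734 yaw 50.22 F(d,n,z) -0.5 -0.5 0.5 T 0.124 -0.144 0.039 gap 0.0096
False
45 t 21.74 s 0.0003 l -0.0001 z 0.0727 yaw 35.24 F(d,n,z) 0.3 -0.1 -0.8 T -0.002 -0.114 0.017 gap 0.0099
```

Run:
```python
from h import *
z0,y0=.0748,79.9
for i in range(4,10):
    a=15*i
    print(turn(y0-a,z0-.0025*np.radians(a),.0012));o=st(a)
    if abs(o['wrist_force'][2])>15 or abs(o['ft_torque'][2])>.2: break
cv2.imwrite('pics/l_s.png',camera('scene')[:,:,::-1])
crop(cv2.imread('pics/l_s.png'),195,150,110,110,5,'pics/l_sc.png')
```

```text
False
60 t 22.15 s 0.0004 l -0.0000 z 0.0721 yaw 20.26 F(d,n,z) 0.1 0.2 -0.1 T 0.001 -0.161 0.036 gap 0.0098
False
75 t 22.56 s 0.0004 l 0.0000 z 0.0715 yaw 5.26 F(d,n,z) -0.2 -1.0 0.2 T -0.011 -0.082 -0.001 gap 0.0099
False
90 t 22.97 s 0.0004 l 0.0000 z 0.0709 yaw -9.73 F(d,n,z) -0.5 0.1 -0.4 T 0.055 -0.082 0.006 gap 0.0097
False
105 t 23.38 s 0.0004 l 0.0001 z 0.0702 yaw -24.73 F(d,n,z) -0.2 0.2 -0.7 T -0.003 -0.057 -0.020 gap 0.0098
False
120 t 23.78 s 0.0004 l 0.0001 z 0.0696 yaw -39.73 F(d,n,z) -0.3 1.1 -0.7 T -0.062 -0.050 0.009 gap 0.0100
False
135 t 24.19 s 0.0004 l 0.0000 z 0.0689 yaw -54.73 F(d,n,z) -1.3 -0.0 0.3 T 0.044 -0.034 -0.014 gap 0.0099
```

View pics/l_sc.png

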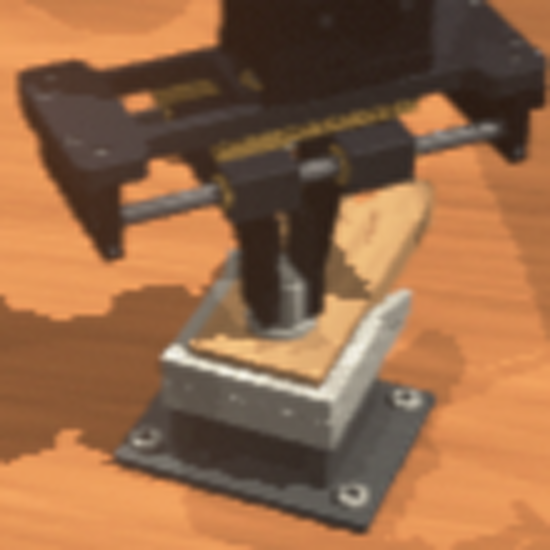

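Run:
```python
from h import *
command_gripper(.005,45);st()
y0=79.9;z0=.0748
for a in range(143,196,8):
    z=max(z0-.0025*np.radians(a),.0681)
    g=turn(y0-a,z,.0006,20);o=st((a,g))
    if g or o['ft_torque'][2]>.2: break
```

```text
t 24.46 s 0.0004 l -0.0001 z 0.0689 yaw -55.00 F(d,n,z) 0.2 -0.9 -0.4 T -0.046 -0.035 -0.027 gap 0.0092
(143, False) t 24.75 s 0.0004 l 0.0000 z 0.0686 yaw -62.87 F(d,n,z) 1.0 0.0 -0.2 T -0.084 0.012 0.032 gap 0.0099
(151, False) t 25.04 s 0.0007 l 0.0001 z 0.0686 yaw -70.78 F(d,n,z) 0.7 -1.2 3.0 T -0.034 -0.018 0.017 gap 0.0096
(159, False) t 25.33 s 0.0007 l 0.0000 z 0.0685 yaw -78.74 F(d,n,z) -0.7 -1.1 4.9 T -0.148 0.139 -0.078 gap 0.0095
(167, False) t 25.62 s 0.0007 l -0.0005 z 0.0686 yaw -86.84 F(d,n,z) -1.6 -1.8 6.2 T -0.414 0.299 -0.127 gap 0.0092
(175, False) t 25.92 s 0.0007 l -0.0011 z 0.0685 yaw -94.86 F(d,n,z) -0.6 -3.1 7.1 T -0.772 0.422 -0.027 gap 0.0097
(183, False) t 26.21 s 0.0007 l -0.0012 z 0.0685 yaw -102.85 F(d,n,z) -0.8 -3.8 6.8 T -0.807 0.381 0.046 gap 0.0099
(191, False) t 26.50 s 0.0007 l -0.0012 z 0.0684 yaw -110.83 F(d,n,z) -0.8 -3.3 5.5 T -0.873 0.287 0.193 gap 0.0097
```

Run:
```python
from h import *
o=st();print(o['tcp_rot'],o['joints'])
cv2.imwrite('pics/m_s.png',camera('scene')[:,:,::-1]);cv2.imwrite('pics/m_w.png',camera('wrist')[:,:,::-1])
crop(cv2.imread('pics/m_s.png'),195,150,110,110,5,'pics/m_sc.png')
```

```text
t 26.50 s 0.0007 l -0.0012 z 0.0684 yaw -110.83 F(d,n,z) -0.8 -3.3 5.5 T -0.873 0.287 0.193 gap 0.0097
[-1.79955546e+02 -8.19946203e-02 -1.10827767e+02] [   0.88040072   21.44728473   -8.80017996   99.85209844    3.85123243
   58.98723472 -120.13316248]
```

View pics/m_sc.png

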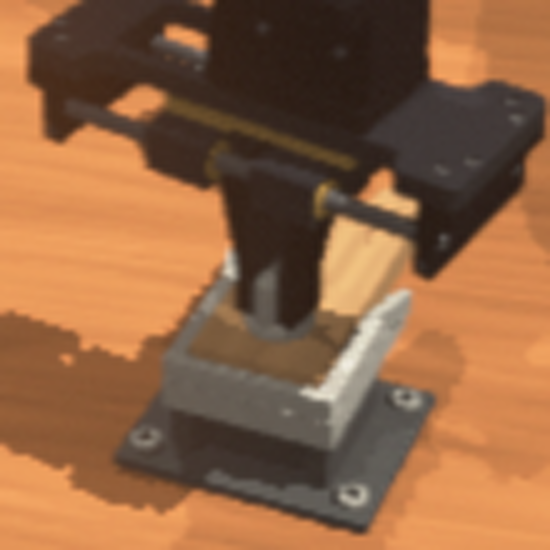

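View pics/m_w.png

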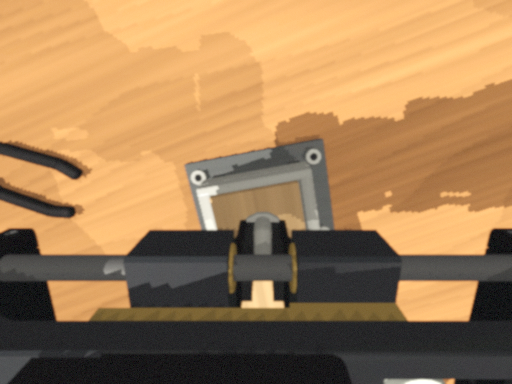

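Run:
```python
from h import *
for a in(194,197):
    move_straight([*bf(.0006,-.0008),.0684],[180,0,79.9-a],max_speed=.001,guard=20);dwell(.2);o=st(a)
    if o['ft_torque'][2]>.24: break
print(o['joints'][6])
```

```text
194 t 27.24 s 0.0007 l -0.0013 z 0.0684 yaw -114.07 F(d,n,z) 0.5 -4.5 4.1 T -1.156 0.115 0.660 gap 0.0098
-123.12981026799027
```

Run:
```python
from h import *
for i in range(3): dwell(.1);o=st()
move_straight([*bf(.0006,-.0010),.0684],[180,0,79.9-192.5],max_speed=.001,guard=20);dwell(.2);o=st('back')
```

```text
t 27.34 s 0.0007 l -0.0013 z 0.0684 yaw -114.09 F(d,n,z) 0.7 -4.7 3.1 T -1.160 0.119 0.705 gap 0.0097
 t 27.44 s 0.0007 l -0.0013 z 0.0684 yaw -114.08 F(d,n,z) 0.9 -5.5 4.3 T -1.149 0.103 0.658 gap 0.0095
 t 27.54 s 0.0007 l -0.0013 z 0.0684 yaw -114.09 F(d,n,z) 0.4 -5.6 4.8 T -1.158 0.099 0.653 gap 0.0098
back t 27.99 s 0.0007 l -0.0013 z 0.0684 yaw -112.65 F(d,n,z) -0.3 -5.1 3.5 T -1.229 0.042 0.340 gap 0.0093
```

Run:
```python
from h import *
def go(a,l=-.0013):
    move_straight([*bf(.0007,l),.0684],[180,0,a],max_speed=.001,guard=20);dwell(.2);return st(a)
go(-110.3)
for a in(-111.2,-111.7,-112.1,-112.5):
    o=go(a)
    if o['ft_torque'][2]>.27: break
```

```text
-110.3 t 28.45 s 0.0007 l -0.0013 z 0.0684 yaw -110.34 F(d,n,z) 0.1 -3.4 4.5 T -1.047 0.121 0.306 gap 0.0097
-111.2 t 28.90 s 0.0007 l -0.0013 z 0.0685 yaw -111.19 F(d,n,z) 0.2 -5.2 4.9 T -1.031 0.121 0.573 gap 0.0095
```

Run:
```python
from h import *
def go(a,l=-.0013):
    move_straight([*bf(.0007,l),.0684],[180,0,a],max_speed=.001,guard=20);dwell(.2);return st(a)
for a in(-110.2,-109.2,-108.2,-107.2,-106.2,-105.2):
    o=go(a)
    if o['ft_torque'][2]<.12: break
while a>-112:
    a-=.5;o=go(a)
    if o['ft_torque'][2]>.27: break
```

```text
-110.2 t 29.35 s 0.0007 l -0.0013 z 0.0684 yaw -110.22 F(d,n,z) 0.1 -4.0 5.3 T -1.047 0.199 0.267 gap 0.0097
-109.2 t 29.80 s 0.0007 l -0.0013 z 0.0684 yaw -109.23 F(d,n,z) 0.3 -4.8 4.1 T -0.980 0.108 0.014 gap 0.0097
-109.7 t 30.25 s 0.0007 l -0.0013 z 0.0684 yaw -109.71 F(d,n,z) 0.7 -4.5 5.1 T -1.024 0.162 0.152 gap 0.0094
-110.2 t 30.70 s 0.0007 l -0.0013 z 0.0684 yaw -110.19 F(d,n,z) 0.0 -4.2 5.5 T -1.056 0.174 0.383 gap 0.0098
```

Run:
```python
from h import *
def go(a,l=-.0013):
    move_straight([*bf(.0007,l),.0684],[180,0,a],max_speed=.0015,guard=20);dwell(.1);return st(a)
for a in(-108.5,-107,-105.5,-104,-102.5,-101): o=go(a)
```

```text
-108.5 t 31.05 s 0.0007 l -0.0013 z 0.0684 yaw -108.53 F(d,n,z) 0.1 -4.7 5.2 T -0.999 0.137 0.089 gap 0.0097
-107 t 31.40 s 0.0007 l -0.0013 z 0.0685 yaw -107.04 F(d,n,z) 0.2 -4.2 5.3 T -0.965 0.098 0.047 gap 0.0096
-105.5 t 31.75 s 0.0007 l -0.0012 z 0.0685 yaw -105.54 F(d,n,z) 0.8 -4.2 4.8 T -0.975 0.098 0.099 gap 0.0095
-104 t 32.10 s 0.0007 l -0.0012 z 0.0685 yaw -104.05 F(d,n,z) -0.1 -3.4 4.4 T -0.953 0.176 -0.005 gap 0.0095
-102.5 t 32.45 s 0.0008 l -0.0011 z 0.0685 yaw -102.54 F(d,n,z) 0.1 -4.4 5.3 T -0.927 0.180 0.020 gap 0.0099
-101 t 32.80 s 0.0007 l -0.0011 z 0.0685 yaw -101.05 F(d,n,z) 0.3 -3.5 6.0 T -0.910 0.115 -0.086 gap 0.0099
```

Run:
```python
from h import *
def go(a,l=-.0011):
    move_straight([*bf(.0007,l),.0684],[180,0,a],max_speed=.0012,guard=20);dwell(.1);return st(a)
for a in(-103,-105,-106,-107,-108,-109,-110,-110.7,-111.4,-112,-112.5,-113):
    o=go(a)
    if o['ft_torque'][2]>.26:break
dwell(.1);st();dwell(.1);st()
```

```text
-103 t 33.15 s 0.0008 l -0.0011 z 0.0685 yaw -103.04 F(d,n,z) -0.3 -4.5 5.0 T -1.012 0.079 0.157 gap 0.0095
-105 t 33.50 s 0.0008 l -0.0011 z 0.0685 yaw -105.02 F(d,n,z) 0.8 -3.7 5.5 T -1.078 0.140 0.278 gap 0.0098
 t 33.60 s 0.0007 l -0.0012 z 0.0685 yaw -105.02 F(d,n,z) 0.6 -5.1 5.7 T -1.130 0.165 0.298 gap 0.0099
 t 33.70 s 0.0008 l -0.0011 z 0.0685 yaw -105.02 F(d,n,z) 0.6 -3.8 5.5 T -1.045 0.193 0.324 gap 0.0094
```

Run:
```python
from h import *
import pickle
command_gripper(.045);o=st('rel')
p=o['tool_pos'];move_straight([p[0],p[1],.14],max_speed=.15)
q=bf(-.09,0)
move_pose([*q,.16],[180,0,-100.1]);o=st()
cal=get_calibration('wrist');im=camera('wrist')[:,:,::-1];cv2.imwrite('pics/n_w.png',im);pickle.dump((cal,o),open('n.pkl','wb'))
crop(im,180,20,160,140,5,'pics/n_c.png')
im=camera('scene')[:,:,::-1];cv2.imwrite('pics/n_s.png',im);crop(im,195,150,110,110,5,'pics/n_sc.png')
```

```text
rel t 34.58 s 0.0007 l -0.0011 z 0.0684 yaw -105.00 F(d,n,z) 0.2 -0.2 0.0 T 0.058 0.051 0.008 gap 0.0449
 t 35.66 s -0.0910 l -0.0002 z 0.1594 yaw -100.08 F(d,n,z) 1.0 -0.1 0.3 T 0.097 -0.012 0.048 gap 0.0448
```

View pics/n_c.png

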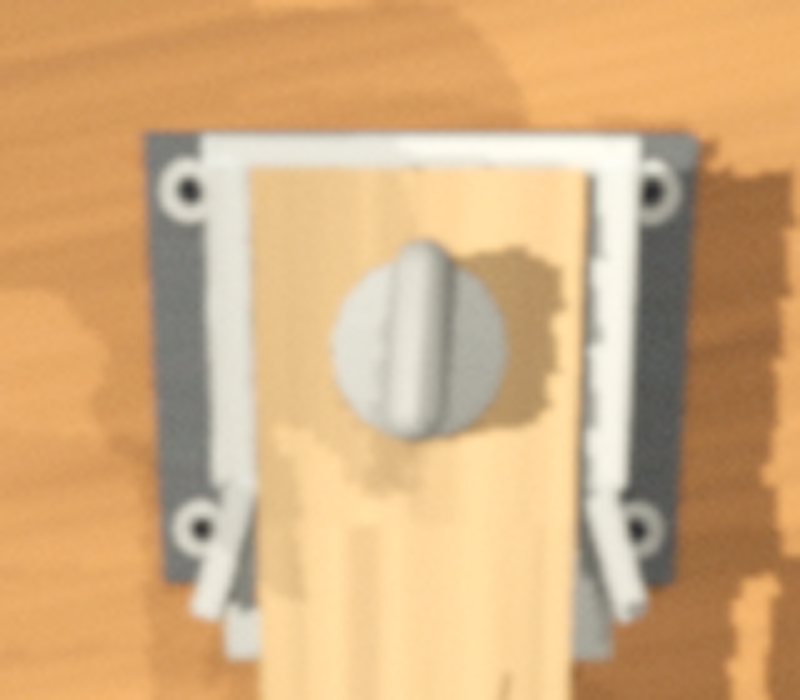

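View pics/n_sc.png

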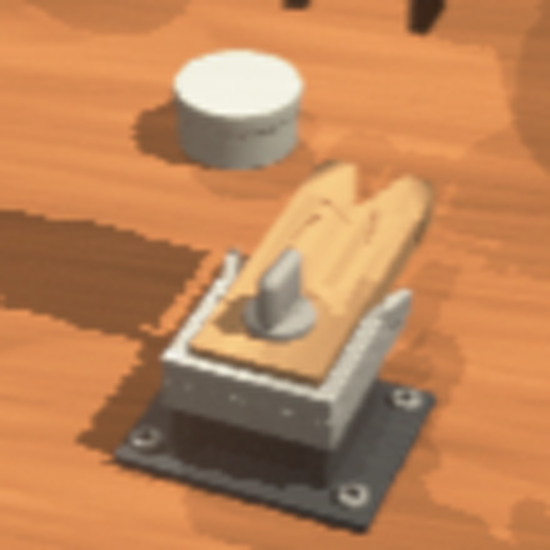

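Run:
```python
from h import *
import pickle
cal,o=pickle.load(open('n.pkl','rb'))
G=lambda c,z:onz(cal,((c[0]+.5)/5-.5+180,(c[1]+.5)/5-.5+20),z)
for n,c,z in(('collar',(419,352),.066),('headtop',(416,338),.09),('rearL',(250,168),.061),('rearR',(586,168),.061),('fl',(226,660),.045),('fr',(612,660),.045),('stopL',(248,166),.056),('cheekR',(586,168),.056)):
    q=G(c,z)[:2]-H;print(n,q@D,q@N)
```

```text
collar 0.00012909459400028256 -0.000960450275926474
headtop 0.0008466010369841503 -0.000395730290917827
rearL 0.029355153428123677 0.027192348967456648
rearR 0.029359487239416893 -0.028762819391390734
fl -0.05511753368811327 0.03627417273323615
fr -0.05512478899493732 -0.038508663409298385
stopL 0.03049124447741388 0.028039747226728685
cheekR 0.03018556038257773 -0.0293168104333729
```

```bash
python3 -c "
from cell import *
print(observe()['time_s']);close_job()"
```

```text
35.7583
the job is handed in; nothing more can be done
```

The bench pin is fitted and clamped in the bracket, and I handed the job in at 35.8 s with the gripper open and clear. `close_job` gives no verdict, so the result rests on my own checks.

**What I did**
- I slid the pin into the channel, V notch out, until a 5 N guard stopped it at the back stop. I then lowered it onto the plate and nudged it home with a 7 N guard.
- I lowered the thumbscrew through both holes. It came to rest on the thread with about 6 mm to go, as expected.
- I turned it clockwise until the collar met the pin and the slack was taken up.

**Last checks, from the wrist camera**
- **Pin:** its rear end reads about 84.5 mm from the plate's front edge, against 84 mm nominal. It is within about 0.5 mm of the channel's middle.
- **Thumbscrew:** it is centred to about 1 mm and looks upright. It had not turned back after release.
- **Tools:** I never touched the doming block, pliers or tin. I did not re-measure their positions at the end.

**What disagreed**
- My first tightening reached a wrist reading of about 0.66–0.7 N m, above the snug range but below the 1 N m that counts as forced. I backed the screw off until the torque was gone and retightened it to about 0.30 N m.
- The torque did not follow the turning angle consistently between passes, and the gripper carried a side load of about 4–5 N while turning. The clamping force is therefore inferred from the torque, not measured.

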